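# Switch test of a repaired cordless grinder

### The job

The cordless grinder lying on the bench has a new switch that needs trying out. Flip the lock-off lever on its paddle fully forward, toward the gear head, then squeeze the paddle fully home against the grinder's body and keep it there for at least one second. Then let the paddle spring out again; leave the lever forward, the grinder lying about where it is and the things round it alone.

Things in the scene. Friction and masses are not known exactly. Their poses are not given: they have to be found in the camera images.
- grinder: Loose black cordless angle grinder (0.95 kg, no disc or guard) lying on its side. Origin under mid barrel, on the bench. Its x: forward, to the aluminium gear head; y: out of the side with paddle and spindle; z up. In this frame, mm: barrel x -78..62, y -20..20 (flat sides), z 9..55; collar x 49..71, y +-25. Sliding it on the bench takes about 5 N.
- gear_head (a point): Centre of the aluminium gear head: in the grinder's frame x 98, y 0, z 31 mm. The head spans x 67..129, y +-28, z 0..62; the spindle stands out of it to y 56 at x 100.
- battery (a point): Centre of the grey battery block at the grinder's rear: in the grinder's frame x -114, y 0, z 32 mm. It spans x -140..-88, y +-33, z 0..64.
- paddle (a joint): Grey paddle switch, a bar along the barrel's +y side, 6 mm thick, z 20..44, hinged on a vertical pin at its front end (grinder x 50, y 25), free end at x -55. 0 = sprung out (outer face at y 45 at the free end); 0.16 rad = fully home (outer face y 28 all along). Pressed at paddle_press it takes 4 N to start, 8 N at home, and springs out again. With the lever back it stops at about 0.02.
- lock (a joint): Dark steel lock-off lever standing out of the middle of the paddle, swinging horizontally about a vertical pin (lock_pivot). 0 = back, leaning 0.6 rad to the battery (locked); 1.2 rad = fully forward at its stop, leaning 0.6 rad to the gear head. Frees the paddle wholly only beyond about 0.95. Stays where it is left; about 1 N at its tip moves it. Starts at 0 to 0.1.
- lock_tip (a point): Outer end of the lock-off lever, 38 mm from its pin. The thumb tab, its outer 16 mm, is 6 mm thick and 22 mm tall (z 21..43); the part nearer the pin is 5 mm thick, 12 mm tall. In the grinder's frame: x -31, y 67, z 32 mm locked; x 12, y 67 forward.
- lock_pivot (a point): Pin of the lock-off lever, in the paddle 60 mm behind the paddle's hinge (in the grinder's frame x -9, y 36, z 32 mm with the paddle out).
- paddle_press (a point): Where to squeeze: on the paddle's outer face, in the ribbed part near the free end, 88 mm behind the hinge and clear of the lever (in the grinder's frame x -37, z 32 mm, y 42 out, 28 home). The body's other side there is flat, at y -20: the squeeze begins 62 mm wide and ends 48 mm wide.
- jar: Bystander: clear jar of screws, 62 mm across, 42 mm high; origin under its centre.
- cover: Bystander: pale grey-blue rounded plastic shell, 100x62x26 mm; origin under its centre.
- tweezers: Bystander: steel tweezers, 121 mm long, lying flat; origin under the centre.
- nippers: Bystander: small pliers with red handles, 133x56x12 mm, lying flat; origin under the centre.

How it is judged:
By the outcome, as a careful person would: the job done as asked, in the order asked, and still so for the second after the job is handed in, with the robot touching nothing.
It also fails if it takes over 42 s, if anything falls off the work surface, if the arm or the gripper's body presses on something with over 40 N, if the wrist force passes 120 N, or if a joint passes its speed limit or range.

### The arm

A 6-joint arm with a two-finger parallel gripper is mounted at the origin on the work surface; the furniture and walls round the work are solid. World frame = base frame: x ahead of the robot, y to its left, z up, the work surface at z = 0. Lengths are in m, angles in rad, forces in N, time in s.
With the tool pointing down it reaches from about 0.325 to 0.775 m from the base axis. Payload 5.5 kg.
Tool frame: the origin (TCP) lies between the finger pads; the fingertips stand 8 mm ahead of it and the grasp point (between the pads) lies 11 mm behind it (tcp_to_tips is the distance from the TCP to the fingertips, in m); z points along the fingers, y is the line along which they close (so a half turn about z gives the same grasp; the last joint's range is limited). The gripper opens to 88 mm and grips with 3 to 60 N. Pads are 20 mm wide; open, the fingers measure 115 mm over their backs; the gripper's body (75 mm by 178 mm) begins 61 mm behind the grasp point.
Start: joints at [-1.283, 0.091, 1.231, -0, 1.82, -0.057], TCP at [0.203, -0.565, 0.231] pointing down, gripper open.
Joint ranges: [-2.87, 2.87], [-0.86, 2.18], [0.17, 2.46], [-1.51, 4.65], [0.06, 2.69], [-2.65, 2.65]. Speed limits (rad/s): [2.57, 2.57, 3.01, 3.14, 3.14, 3.14].

### API

Orientations are given as a unit quaternion [w, x, y, z].
In Python, from bench import * gives the robot as it stands. Calls block until the motion is done:
- move_to(position, orientation): joint-space move of the TCP to a pose.
- move_l(position, speed=0.15, orientation=None): straight line of the TCP; orientation=None keeps the orientation; speed is the mean speed in m/s.
- movej(angles): joint-space move.
- gripper_open() and close(): open the fingers fully, or close them until they stop; the grip force is fixed at half the most.
- hold(seconds).
- inverse_kinematics(position, orientation): joint angles nearest the present ones, or None.
- state(): the state.
- get_image(name): name is "side" or "top" or "wrist"; returns a dict with "frame" (384x512x3 uint8, blue, green, red), "depth" (384x512 float32, m along the optical axis (not along the pixel's ray), 0 where there is no reading), "camera_matrix" (3x3 intrinsics, pixels), "view" (4x4, takes a point from world to camera coordinates). Camera axes: x right, y up, looking along -z (the intrinsics and any distortion apply to the point x, -y, -z); pixel columns grow to the right and rows downward; lengths in m; the calibration is good to about 2 mm. A picture is of the moment at which its call begins.
A pose or a line that the arm cannot do raises IKError and nothing moves.
- job_done(): hands the job in; it is judged then, once.
The state is a dict: "time": time; "joint_pos": joint angles; "dq": joint speeds; "joint_torque": joint torques, N m; "ee_pos": TCP position; "ee_rot": TCP orientation; "ft_force": force on the tool from outside, world axes, zero at the start; "moment": the same for the moment, N m; "finger_gap": finger opening in m; "finger_force": force on a finger pad.
Only numpy, scipy, OpenCV 4.12 (cv2) and the standard library are available. Lean on these libraries where they do the work, as an engineer would, in place of code of your own. Each camera call takes 0.05 s, during which the arm holds its last target. There are 200 camera calls.

## Working session

There is one attempt and no reset: what is moved stays moved. The work goes in short steps, each a Python script; the robot and the scene stay as the last script left them, time stands still between calls to the robot, and variables do not carry over. Pictures are saved under pics/ and viewed, at most 10 in all, crops included, and the job is handed in when it is done.

```bash
mkdir -p pics; cat > h.py <<'E'
from bench import *
import numpy as np, cv2
def shot(n,f):
    d=get_image(n); cv2.imwrite(f'pics/{f}.png',d['frame']); np.savez(f'pics/{f}.npz',**d); return d
def px(f,u,v,z=None):
    d=np.load(f'pics/{f}.npz'); K=d['camera_matrix']; V=np.linalg.inv(d['view'])
    r=np.linalg.inv(K)@[u,v,1]; c=np.array([r[0],-r[1],-1])
    if z is None:
        D=d['depth'][int(v)-1:int(v)+2,int(u)-1:int(u)+2]; t=np.median(D[D>0])
    else: t=(z-V[2,3])/(V[:3,:3]@c)[2]
    return V[:3,:3]@(c*t)+V[:3,3]
E
python3 - <<'E'
from h import *
a=shot('top','top0');b=shot('side','side0')
s=state();print(s['time'],s['ee_rot'],s['finger_gap'],a['view'],a['camera_matrix'])
cv2.imwrite('pics/t0.png',cv2.resize(a['frame'],(800,600)))
E
```

```text
0.1 [-8.75562157e-04  9.85176039e-01  1.71544158e-01 -9.17655206e-05] 0.08783012424732774 [[ 3.08661060e-03 -9.99974399e-01  6.45553843e-03 -1.07025967e-03]
 [ 9.89027648e-01  4.00617520e-03  1.47676204e-01 -6.11519216e-01]
 [-1.47698285e-01  5.92888706e-03  9.89014694e-01 -1.54870373e+00]
 [ 0.00000000e+00  0.00000000e+00  0.00000000e+00  1.00000000e+00]] [[464.93728433   0.         258.91815033]
 [  0.         464.93728433 180.86313823]
 [  0.           0.           1.        ]]
```

View pics/t0.png

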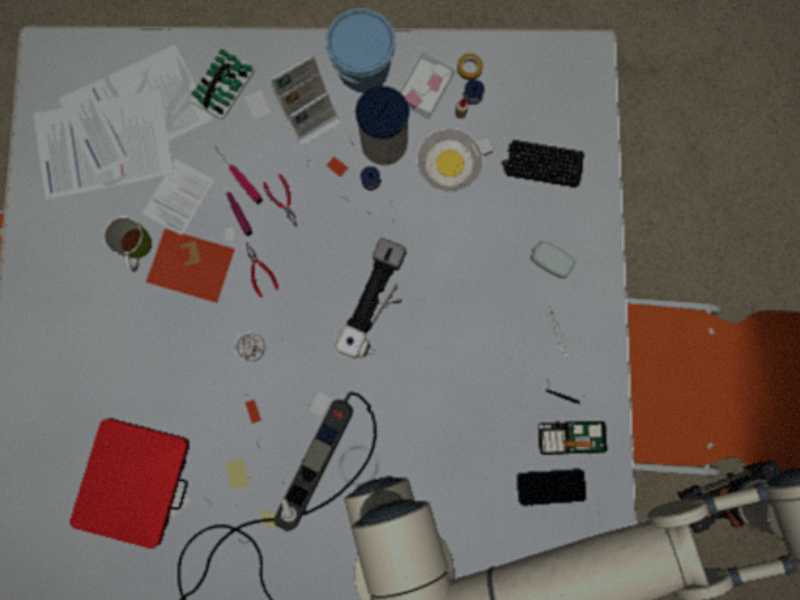

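View pics/side0.png

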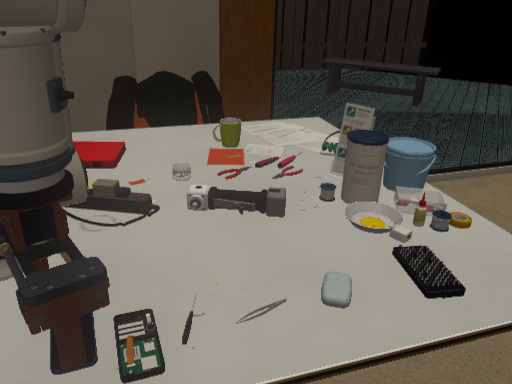

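The top view (800x600) shows the grinder with its head at about (353,340) and battery at (389,252). The paddle and lever are on its right (world -y) side at about (390,297). Next I'll compute the pose and enlarge a crop.

```bash
python3 - <<'E'
from h import *
f=cv2.imread('pics/top0.png')[145:235,200:275]
cv2.imwrite('pics/c0.png',cv2.resize(f,None,fx=6.5,fy=6.5,interpolation=cv2.INTER_CUBIC))
for u,v,z in [(226,218,.062),(249,161,.064)]: print(px('top0',u,v,z),px('top0',u,v))
E
```

```text
[0.48276754 0.11113344 0.062     ] [0.4825931  0.110969   0.06455058]
[0.67707914 0.03524956 0.064     ] [0.67656906 0.03520772 0.06664014]
```

View pics/c0.png

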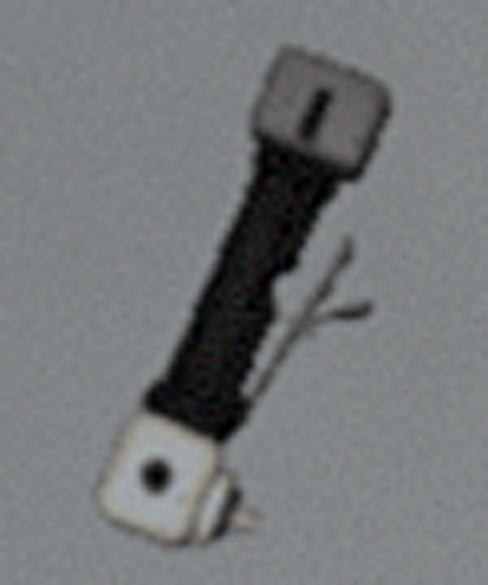

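Crop, mapped to full-frame pixels: head centre (224.3,218.5), battery centre (248.9,162.4). The lever leans back toward the battery. The head-to-battery distance measures 208 mm against 212 mm nominal, which agrees. I'll move above it and look from close by.

```bash
cat >> h.py <<'E'
from scipy.spatial.transform import Rotation as Ro
def pose(hd,bt):
    hd=np.array(hd)[:2];bt=np.array(bt)[:2];e=(hd-bt)/np.linalg.norm(hd-bt)
    return (hd+bt)/2+e*.008, e    # origin: midpoint is x=-8 mm
def W(O,e,x,y,z):
    n=np.array([-e[1],e[0]]); p=O+e*x/1000+n*y/1000; return [*p,z/1000]
def Q(e,s=1):
    y=s*np.array([-e[1],e[0],0]);z=np.array([0,0,-1.]);x=np.cross(y,z)
    return Ro.from_matrix(np.c_[x,y,z]).as_quat(scalar_first=True)
E
python3 - <<'E'
from h import *
O,e=pose(px('top0',224.3,218.5,.062),px('top0',248.9,162.4,.064))
print(O,e)
p=W(O,e,-30,30,260)
js=[inverse_kinematics(p,Q(e,s)) for s in (1,-1)];print(js)
q0=np.array(state()['joint_pos'])
s=min((i for i in (0,1) if js[i] is not None),key=lambda i:abs(np.array(js[i])-q0).max())
sg=(1,-1)[s];print('sign',sg)
move_to(p,Q(e,sg)); d=shot('wrist','w0');print(state()['time'],state()['ft_force'])
E
```

```text
[0.56928565 0.07931133] [-0.92032116  0.39116359]
[array([ 1.01934714e-02,  6.26284376e-02,  1.20852619e+00, -4.44089210e-16,
        1.87043802e+00,  1.98288539e+00]), array([ 1.01934714e-02,  6.26284376e-02,  1.20852619e+00, -4.44089210e-16,
        1.87043802e+00, -1.15870727e+00])]
sign -1
2.6833 [-0.17831124  0.05136947 -0.59785265]
```

View pics/w0.png

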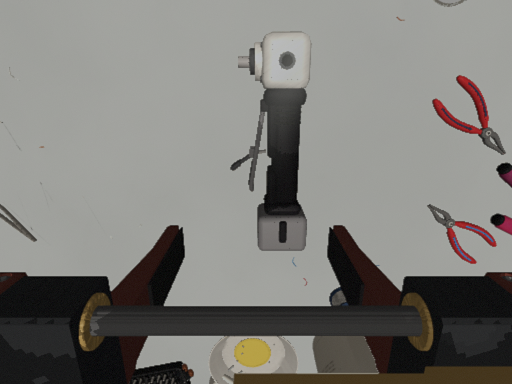

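The wrist view shows the head bolt at (287,60), battery slot at (282,231), lever tip at (234,167), lever pin near (258,152) and paddle free end at (252,188).

```bash
python3 - <<'E'
from h import *
h=px('w0',287,60,.062);b=px('w0',282,230,.064)
print(h,b,np.linalg.norm(h-b),px('w0',287,60),px('w0',282,230))
O,e=pose(h,b);print(O,e)
n=np.array([-e[1],e[0]])
for nm,u,v,z in [('tip',234,167,.043),('pend',252,188,.044),('spindle',239,62,.035),('batt corner',260,249,.06)]:
    g=px('w0',u,v,z)[:2]-O; print(nm,1000*g@e,1000*g@n)
E
```

```text
[0.48544499 0.11903263 0.062     ] [0.67350748 0.03873482 0.064     ] 0.2044975251545458 [0.48560154 0.11868891 0.0646279 ] [0.67112963 0.03922101 0.06899324]
[0.57211882 0.08202514] [-0.91967608  0.39267786]
tip -30.906767085533836 62.465114806851155
pend -59.01411239409724 39.283991149238766
spindle 94.9184416565803 54.30717906752161
batt corner -140.35589791073437 28.551082062398454
```

```bash
python3 - <<'E'
from h import *
f=cv2.imread('pics/w0.png')[25:255,215:325]
f=cv2.convertScaleAbs(f,alpha=1.3,beta=30)
g=cv2.resize(f[:150],None,fx=4,fy=4,interpolation=cv2.INTER_CUBIC);k=cv2.resize(f[90:],None,fx=4,fy=4,interpolation=cv2.INTER_CUBIC)
o=np.zeros((600,800,3),np.uint8);o[:600,:400]=g[:600,:400];o[:k.shape[0],400:]=k[:600,:400]
cv2.imwrite('pics/c1.png',o)
E
```

```text
(no output)
```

View pics/c1.png

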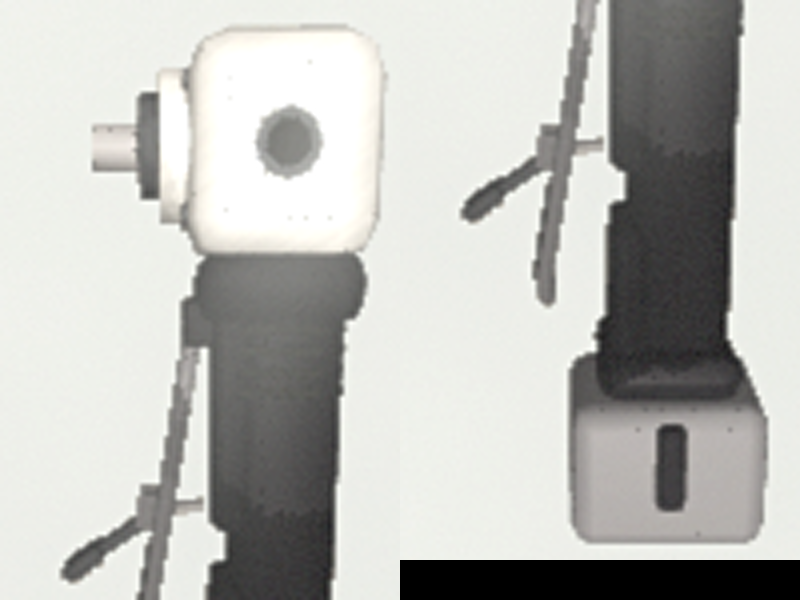

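In the crop, corrected pixels are: head (286.8,60), battery (282.3,232.5), spindle end (238,61.8), lever tip (231.3,168.3) and paddle end (251,190.8).

```bash
python3 - <<'E'
from h import *
from scipy.optimize import least_squares
P=[(286.8,60,.062,98,0),(282.3,232.5,.064,-114,0),(238,61.8,.031,100,56),(231.3,168.3,.043,-31,67),(251,190.8,.044,-55,42.5)]
M=np.array([px('w0',u,v,z)[:2] for u,v,z,_,_ in P]);G=np.array([p[3:] for p in P])/1000
def f(a):
    c,s=np.cos(a[2]),np.sin(a[2]); return (G@np.array([[c,s],[-s,c]])+a[:2]-M).ravel()
r=least_squares(f,[.57,.08,2.74]);a=r.x;e=np.array([np.cos(a[2]),np.sin(a[2])]);print(a,e)
n=np.array([-e[1],e[0]]);R=r.fun.reshape(-1,2)*1000;print(np.c_[R@e,R@n])
np.save('pose.npy',a)
O=a[:2];
print([inverse_kinematics(W(O,e,*p),Q(e,-1)) is not None for p in [(-60,68,23),(15,68,23),(-37,4,21),(-37,4,150)]])
E
```

```text
[0.57539762 0.08136901 2.74540072] [-0.92253724  0.38590806]
[[ 0.47906857 -0.18748183]
 [-3.43704829 -1.0037845 ]
 [ 0.77423271  0.32840598]
 [-2.13200212  0.10377276]
 [ 4.31574913  0.75908759]]
[True, True, True, True]
```

```bash
python3 - <<'E'
from h import *
a=np.load('pose.npy');O=a[:2];e=np.array([np.cos(a[2]),np.sin(a[2])]);q=Q(e,-1)
n=np.array([-e[1],e[0]])
close(); move_to(W(O,e,-62,68,110),q); move_l(W(O,e,-62,68,23),.12)
f0=np.array(state()['ft_force'])
print(state()['time'],state()['finger_gap'],f0)
move_l(W(O,e,-25,68,23),.06)
for x in range(-22,3,3):
    move_l(W(O,e,x,68,23),.04)
    f=np.array(state()['ft_force'])-f0; print(x,(f[:2]@e).round(2),(f[:2]@n).round(2),round(state()['time'],2))
    if abs(f[:2]@e)>4: break
d=shot('wrist','w1')
cv2.imwrite('pics/w1c.png',cv2.resize(d['frame'][0:384,100:400],None,fx=1.5,fy=1.5))
E
```

```text
5.575 0.0008334579520770566 [-0.29988136 -0.53758469 -0.04507171]
-22 -0.49 -1.43 6.59
-19 -0.37 -0.76 6.84
-16 -0.2 -0.88 7.09
-13 -0.04 -0.2 7.34
-10 -0.85 -0.54 7.59
-7 -0.26 -0.24 7.84
-4 -1.16 -0.19 8.09
-1 -3.04 -0.19 8.34
2 -3.02 -0.07 8.59
```

View pics/w1c.png

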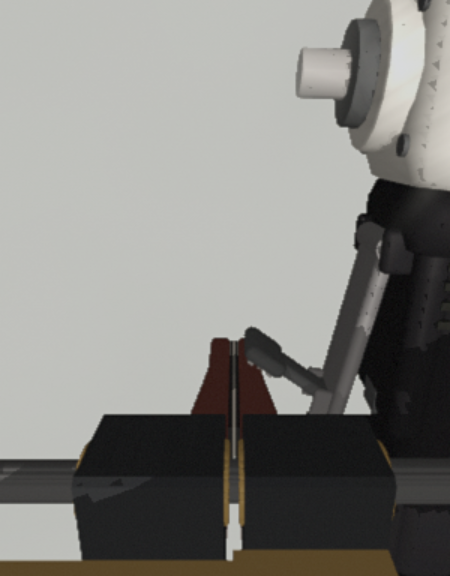

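The lever has swung toward the gear head; its tip is at about (262,345) in the crop. The force rose to 3 N near the expected stop. I'll back off, open, lift and check the angle.

```bash
python3 - <<'E'
from h import *
a=np.load('pose.npy');O=a[:2];e=np.array([np.cos(a[2]),np.sin(a[2])]);q=Q(e,-1)
move_l(W(O,e,-12,69,23),.08); move_l(W(O,e,-12,69,110),.2); move_to(W(O,e,-37,20,220),q)
d=shot('wrist','w2');print(state()['time'])
cv2.imwrite('pics/w2c.png',cv2.resize(d['frame'][0:270,170:400],None,fx=2.2,fy=2.2))
E
```

```text
10.1583
```

View pics/w2c.png

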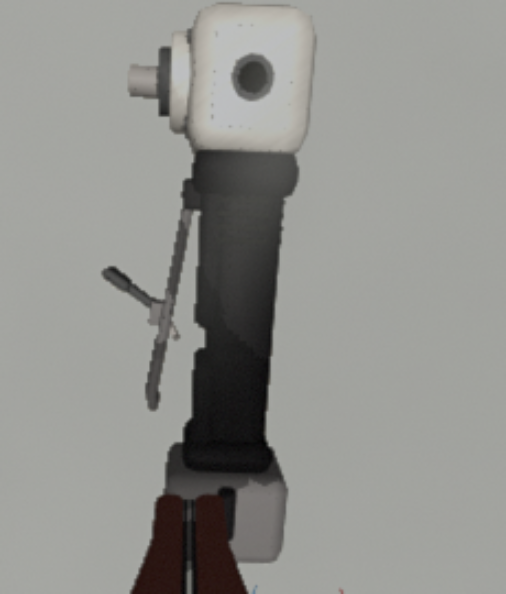

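Crop: head bolt (253,76), spindle end (129,80), lever tip (105,272) leaning to the head, paddle end (152,407). I'll refit the pose and check the tip against (12,67).

```bash
python3 - <<'E'
from h import *
from scipy.optimize import least_squares
P=[(253,76,.062,98,0),(129,80,.031,100,56),(152,408,.044,-55,42.5),(190,181,.044,55,25)]
p=lambda X,Y,z: px('w2',170+X/2.2,Y/2.2,z)[:2]
M=np.array([p(*t[:3]) for t in P]);G=np.array([t[3:] for t in P])/1000
def f(a):
    c,s=np.cos(a[2]),np.sin(a[2]); return (G@np.array([[c,s],[-s,c]])+a[:2]-M).ravel()
r=least_squares(f,np.load('pose.npy'));a=r.x;e=np.array([np.cos(a[2]),np.sin(a[2])]);n=np.array([-e[1],e[0]]);R=r.fun.reshape(-1,2)*1000
print(a,np.load('pose.npy'));print(np.c_[R@e,R@n])
for X,Y,z in [(104,270,.043),(160,313,.038)]:
    g=(p(X,Y,z)-a[:2])*1000;print(g@e,g@n)
np.save('pose2.npy',a)
E
```

```text
[0.57147172 0.08793598 2.71882503] [0.57539762 0.08136901 2.74540072]
[[-0.51925968  0.38855853]
 [-0.886396    0.20514396]
 [ 2.47656366 -0.02636556]
 [-1.07090799 -0.56733693]]
13.316726164207882 67.21808309923533
-8.022854402752085 39.24135581646278
```

The lever tip is at (13,67), so it's at its forward stop. The grinder shifted about 7 mm. Now the squeeze, using the refitted pose.

```bash
python3 - <<'E'
from h import *
a=np.load('pose2.npy');O=a[:2];e=np.array([np.cos(a[2]),np.sin(a[2])]);q=Q(e,-1)
gripper_open(); move_to(W(O,e,-38,6,120),q); move_l(W(O,e,-38,6,22),.12)
s=state();print(s['time'],s['ft_force'],s['finger_gap'])
close(); s=state();print(s['time'],s['finger_gap'],s['finger_force'],s['ft_force'])
hold(1.6); s=state();print(s['time'],s['finger_gap'],s['finger_force'],s['ft_force'])
E
```

```text
12.9917 [-0.13881061  1.08312494  0.51427112] 0.08772785419749508
13.7 0.04717212510396567 29.953683614730835 [5.37227695 1.90208816 1.67412035]
15.3 0.04745428137954286 29.956141412258148 [6.80753992 2.37196804 1.84082466]
```

The gap is 47.5 mm, so the paddle is home, and it has been held 1.6 s. Releasing and checking.

```bash
python3 - <<'E'
from h import *
a=np.load('pose2.npy');O=a[:2];e=np.array([np.cos(a[2]),np.sin(a[2])]);q=Q(e,-1)
gripper_open(); print(state()['ft_force']); move_l(W(O,e,-38,6,120),.1); move_to(W(O,e,-37,20,220),q)
d=shot('wrist','w3');print(state()['time'])
cv2.imwrite('pics/w3c.png',cv2.resize(d['frame'][0:270,170:400],None,fx=2.2,fy=2.2))
E
```

```text
[-0.29325608 -0.95076327  0.50771866]
17.75
```

View pics/w3c.png

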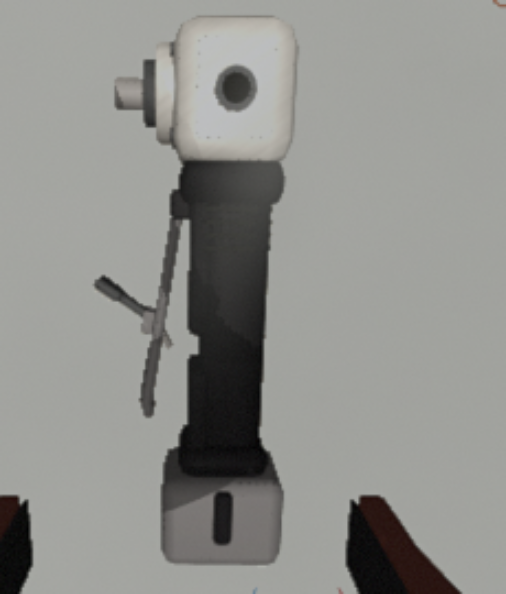

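The picture shows the paddle sprung out (free end at (148,410)), the lever still fully forward (tip at (98,281)) and the grinder within a few mm of its place, with nothing touching it.

```bash
python3 -c "
from bench import *
print(job_done())"
```

```text
the job is handed in; nothing more can be done
None
```

The job is handed in: the lever was flipped fully forward, then the paddle was squeezed home for 1.6 s and sprang out again; the lever stayed forward, and the grinder ended roughly 1 cm from where it started.

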